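# Make up the strike kit and the going kit

### The job

Make up two repair kits: in the white three-bay tray, the brass spring barrel in the cork-lined bay, and the nickel bell hammer and brass winding key in the two bare bays, one in each; in the green two-bay tray, the spoked brass dial wheel in the cork-lined bay and the blued pallet anchor in the bare one. Each part must lie flat on the floor of its bay, the same way up as now. Leave the steel ratchet wheel, oil pot and walnut stand where they are.

Things in the scene. Friction and masses are not known exactly. Their poses are not given: they have to be found in the camera images.
- strike_tray: White enamel tray with blue rim, three bays in a row along y, fixed. 120 (x) x 268 (y) x 12 mm high. Origin: centre of its underside. Bays 112 (x) x 84 (y) mm inside, centred at y = -88, 0, +88 mm; floor 3 mm above the origin, walls and dividers 4 mm thick, 12 mm high over the origin. The middle bay (y = 0) is lined with brown cork, the outer two are bare white.
- going_tray: Green enamel tray, two bays in a row along y, fixed. 120 (x) x 180 (y) x 12 mm high. Origin: centre of its underside. Bays 112 (x) x 84 (y) mm inside, centred at y = -44 and +44 mm; floor 3 mm above the origin, walls and divider 4 mm thick, 12 mm high over the origin. The bay at y = -44 mm is lined with brown cork, that at y = +44 mm is bare green.
- dial_wheel: Dial train wheel: flat brass toothed wheel with five spokes, 60 mm across, 4 mm thick, and an upright brass pipe in its centre, 12 mm diameter, its top 26 mm above the underside: grip the pipe. Lies flat, pipe up (z). Origin: centre of the underside. About 60 g.
- barrel: Spring barrel: brass drum 36 mm diameter, 26 mm high with a steel disc on top, on a toothed flange 48 mm across and 5 mm high at its foot: grip the drum above the flange. Stands upright (z). Origin: centre of the underside. About 140 g.
- bell_hammer: Polished nickel bell hammer lying flat along its x, from x = -46 to +38 mm. An upright grip block 20 (x) x 14 (y) x 26 mm high stands at the origin; a thin round shank runs through it 8 mm up, and carries the round hammer head (16 mm diameter, 32 mm long along y) at x = +30 mm. z up. Origin: centre of the block's underside. About 70 g.
- winding_key: Brass winding key lying flat: square shaft 14 x 14 mm, from x = -35 to +27 mm along its x, and two round flat wings (24 mm diameter, 10 mm high) either side of it at x = +24 mm, 52 mm across in y. z up. Origin: on the shaft's underside; grip the shaft at or near the origin, across y. About 60 g.
- anchor: Blued-steel (dark blue) pallet anchor lying flat: two arms with bent claws, 6 mm thick, 70 mm long in all along its x and about 30 mm in y, with an upright hub in the middle, 14 mm diameter, its top 26 mm above the underside: grip the hub. A round collar 20 mm across and 6 mm high surrounds the hub's foot. z up. Origin: centre of the hub's underside. About 50 g.
- ratchet: Bystander: steel-grey ratchet wheel lying flat, 42 mm across, 6 mm thick, no hub. Origin: centre of the underside. Loose; belongs to neither kit.
- oil_pot: Bystander: small amber glass oil pot with a black knob, 36 mm diameter, 39 mm high. Origin: centre of the underside. Loose.
- stand: Bystander: dark walnut movement stand, an open frame 80 (x) x 70 (y) mm and 40 mm high. Origin: centre of the underside. Loose.
Mind the look-alikes: they are no part of the job. What is meant by the anchor is not pink or red, and is the larger of those in its own colour.

How it is judged:
At the end, for the whole second after the job is handed in: Barrel in the white tray's cork bay, hammer and key in its two bare bays; wheel in the green tray's cork bay, anchor in its bare bay. Each origin within 45 mm along and 38 mm across of the bay centre, under 7 mm above the tray's underside, upright within 0.12 rad, at rest (x of barrel in the frame of strike_tray between -0.045 and 0.045 m and y of barrel in the frame of strike_tray between -0.038 and 0.038 m and z of barrel in the frame of strike_tray between 0 and 0.007 m and angle between each of barrel, dial_wheel, anchor's own z axis and vertical below 0.12 rad and (((x of bell_hammer in the frame of strike_tray between -0.045 and 0.045 m and y of bell_hammer in the frame of strike_tray between 0.05 and 0.126 m and z of bell_hammer in the frame of strike_tray between 0 and 0.007 m and angle between bell_hammer's own z axis and vertical below 0.12 rad) and (x of winding_key in the frame of strike_tray between -0.045 and 0.045 m and y of winding_key in the frame of strike_tray between -0.126 and -0.05 m and z of winding_key in the frame of strike_tray between 0 and 0.007 m and angle between winding_key's own z axis and vertical below 0.12 rad)) or ((x of bell_hammer in the frame of strike_tray between -0.045 and 0.045 m and y of bell_hammer in the frame of strike_tray between -0.126 and -0.05 m and z of bell_hammer in the frame of strike_tray between 0 and 0.007 m and angle between bell_hammer's own z axis and vertical below 0.12 rad) and (x of winding_key in the frame of strike_tray between -0.045 and 0.045 m and y of winding_key in the frame of strike_tray between 0.05 and 0.126 m and z of winding_key in the frame of strike_tray between 0 and 0.007 m and angle between winding_key's own z axis and vertical below 0.12 rad))) and x of dial_wheel in the frame of going_tray between -0.045 and 0.045 m and y of dial_wheel in the frame of going_tray between -0.082 and -0.006 m and z of dial_wheel in the frame of going_tray between 0 and 0.007 m and x of anchor in the frame of going_tray between -0.045 and 0.045 m and y of anchor in the frame of going_tray between 0.006 and 0.082 m and z of anchor in the frame of going_tray between 0 and 0.007 m and linear speed of each of dial_wheel, barrel, bell_hammer, winding_key, anchor below 0.02 m/s and angular speed of each of dial_wheel, barrel, bell_hammer, winding_key, anchor below 0.3 rad/s); the robot touches nothing.
It fails at once if the ratchet wheel is moved more than 15 mm (distance of ratchet from where it was at the start of the episode above 0.015 m).
It fails at once if the oil pot is moved more than 15 mm (distance of oil_pot from where it was at the start of the episode above 0.015 m).
It fails at once if the walnut stand is moved more than 15 mm (distance of stand from where it was at the start of the episode above 0.015 m).
It also fails if it takes over 115 s, if anything falls off the work surface, if the arm or the gripper's body presses on something with over 40 N, if the wrist force passes 120 N, or if a joint passes its speed limit or range.

### The arm

A 7-joint arm with a two-finger parallel gripper is mounted at the origin on the work surface. World frame = base frame: x ahead of the robot, y to its left, z up, the work surface at z = 0. Lengths are in m, angles in rad, forces in N, time in s.
With the tool pointing down it reaches from about 0.35 to 0.9 m from the base axis. Payload 19.9 kg.
Tool frame: the origin (TCP) lies on the centre line of the jaws, within the pads' length; the fingertips stand arm.tip_extent ahead of it and the grasp point (between the pads) lies 8 mm behind it (arm.tip_extent is the distance from the TCP to the fingertips, in m); z points along the fingers, y is the line along which they close (so a half turn about z gives the same grasp; the last joint's range is limited). The gripper opens to 85 mm and grips with 20 to 120 N. Pads are 22 mm wide; open, the fingers measure 114 mm over their backs; the gripper's body (76 mm by 85 mm) begins 54 mm behind the grasp point. The pads swing forward as they close: fully open they stand 13 mm farther back than shut.
Start: joints at [1.252, 0.417, -0.01, 1.614, 0.005, 1.111, -0.053], TCP at [0.171, -0.601, 0.203] pointing down, gripper open.
Joint ranges: [-2.81, 2.81], [-0.39, 2.02], [-1.27, 1.25], [0.06, 2.57], [-1.19, 4.33], [0.19, 2], [-2.82, 2.82]. Speed limits (rad/s): [1.89, 1.89, 2.39, 2.39, 3.01, 3.01, 3.01].

### API

Orientations are given as a unit quaternion [x, y, z, w].
In Python, from bench import monitor, eyes, close_job, arm gives the robot as it stands.
- The arm moves only by the tool drive_tool, never from a script. Its argument "increments" is one flat list of numbers, 7 for each row, row after row: the shift along the world's x, y, z in mm, then the turn, a rotation vector about the world's x, y, z in degrees, then the opening, from -1 (shut) to 1 (fully open). A call has 1 to 5 rows; each row is the pose to reach, as a shift and turn from the pose commanded when the call began; what a row does not reach only later rows make up. A row lasts 1/10 s, in which the tool goes at most 50 mm and 8.59 degrees, less where a joint would pass 70% of its speed; a pose out of reach is approached as far as the arm can. A call with a gripper value outside its range is refused whole. The fingers move at their own pace and stop on an object; "newtons" is the grip in N (left out, the last holds). Time passes only in rows, so rows that repeat a pose let the fingers close. It gives the time, the measured TCP pose, the force, the opening and the grip force at its end, in the units of the state.
- monitor.get_obs(): the state, without advancing time (a new reading comes with each control period).
- eyes.get_image(name): name is "scene" or "side" or "wrist"; returns the picture (384x512x3 uint8, red, green, blue); there is no depth.
- eyes.camera_model(name): a dict with "intrinsics" (3x3 intrinsics, pixels), "k1" (the pictures are not rectified: a ray, as slopes to the right and down, at radius r is drawn at 1 + k1 r^2 times it, then the intrinsics apply), "extrinsics" (4x4, takes a point from world to camera coordinates); the wrist camera has in their place "hand_eye" (4x4, takes a point from camera to tool coordinates, whose origin is the TCP and whose axes are the flange's). Camera axes: x right, y up, looking along -z (the intrinsics and any distortion apply to the point x, -y, -z); pixel columns grow to the right and rows downward; lengths in m; the calibration is good to about 2 mm. A picture is of the moment at which its call begins: read the wrist's pose just before it. camera_model takes no time and is no camera call.
- close_job(): hands the job in; it is judged then, once.
The state is a dict: "t": time; "joints": joint angles; "joint_velocities": joint speeds; "tau": joint torques, N m; "position": TCP position; "tool_rot": TCP orientation; "force": force on the tool from outside, world axes, zero at the start; "torque": the same for the moment, N m; "grip_width": finger opening in m; "gripper_force": force on a finger pad.
Only numpy, scipy, OpenCV 4.12 (cv2) and the standard library are available. Lean on these libraries where they do the work, as an engineer would, in place of code of your own. Each camera call takes 0.05 s, during which the arm holds its last target. There are 200 camera calls.

## Working session

There is one attempt and no reset: what is moved stays moved. The work goes in short steps, Python scripts to look and compute and a tool call to move; the robot and the scene stay as the last step left them, time stands still between calls to the robot, and variables do not carry over. Pictures are saved under pics/ and viewed, at most 14 in all, crops included, and the job is handed in when it is done.

Besides the shell and the picture viewer there is one more tool, called after "Emit:" by a JSON object that holds its "fn" and its "kwargs". drive_tool: Moves the arm, as the interface text tells. Its arguments: {"type":"object","properties":{"increments":{"type":"array","items":{"type":"number"}},"newtons":{"type":"number"}},"required":["increments"]}

```bash
mkdir -p pics; cat > h.py <<'E'
import numpy as np, cv2
from bench import monitor, eyes, close_job, arm
def snap(n,f):
    im=eyes.get_image(n); cv2.imwrite('pics/'+f,cv2.cvtColor(np.asarray(im),cv2.COLOR_RGB2BGR)); return im
def ray(n,uv):
    c=eyes.camera_model(n);K=np.array(c['intrinsics']);E=np.array(c['extrinsics'])
    p=cv2.undistortPoints(np.array([[uv]],float),K,np.array([c['k1'],0,0,0.]))[0,0]
    d=E[:3,:3].T@np.array([p[0],-p[1],-1]); o=-E[:3,:3].T@E[:3,3]; return o,d
def onz(n,uv,z):
    o,d=ray(n,uv); return o+d*(z-o[2])/d[2]
E
python3 - <<'E'
from h import *
print(arm.tip_extent, monitor.get_obs())
for n in('scene','side'):
    im=snap(n,n+'0.png'); c=eyes.camera_model(n); print(n,c)
print(eyes.camera_model('wrist'))
E
```

```text
0.011 {'t': 0.0, 'joints': array([ 1.25150294,  0.41797224, -0.01030553,  1.61416508,  0.00469249,
        1.11069365, -0.05301189]), 'joint_velocities': array([ 0.00069916,  0.00080594,  0.00115245, -0.00103231,  0.00185836,
        0.0013425 , -0.00024318]), 'tau': array([ 1.71456992e-03, -8.64441705e+01,  6.79385047e-01, -4.34889507e+01,
        1.91426690e-02,  7.58818671e-03, -5.84453744e-06]), 'position': array([ 0.17128433, -0.60067977,  0.20226518]), 'tool_rot': array([ 9.90369496e-01,  1.38448160e-01, -1.25091285e-04, -5.94184316e-04]), 'force': array([ 0.19222369,  0.05551073, -0.32054118]), 'torque': array([-0.00461598, -0.00777787,  0.0195317 ]), 'gripper_force': 0.0, 'grip_width': 0.08519415686191048}
scene {'intrinsics': array([[421.64334294,   0.        , 254.72036755],
       [  0.        , 421.64334294, 191.28569241],
       [  0.        ,   0.        ,   1.        ]]), 'k1': -0.07055898856414348, 'extrinsics': array([[ 0.66364609,  0.74793228,  0.01308333, -0.28603279],
       [-0.59269392,  0.51507032,  0.61920633,  0.23430043],
       [ 0.45638557, -0.41868827,  0
[... 401 characters left out ...]
0.76879951, -0.10269964],
       [-0.19719479,  0.74324428,  0.63929818, -0.82795665],
       [ 0.        ,  0.        ,  0.        ,  1.        ]])}
{'intrinsics': array([[341.566081  ,   0.        , 251.61173714],
       [  0.        , 341.566081  , 193.70053949],
       [  0.        ,   0.        ,   1.        ]]), 'k1': 0.02622431719610706, 'hand_eye': array([[-7.89416531e-05,  9.63744192e-01,  2.66827895e-01,
         6.81898914e-02],
       [ 9.99999587e-01,  3.17663852e-04, -8.51504195e-04,
        -1.38561520e-03],
       [-9.05393800e-04,  2.66827718e-01, -9.63743819e-01,
        -1.70361262e-01],
       [ 0.00000000e+00,  0.00000000e+00,  0.00000000e+00,
         1.00000000e+00]])}
```

View pics/scene0.png

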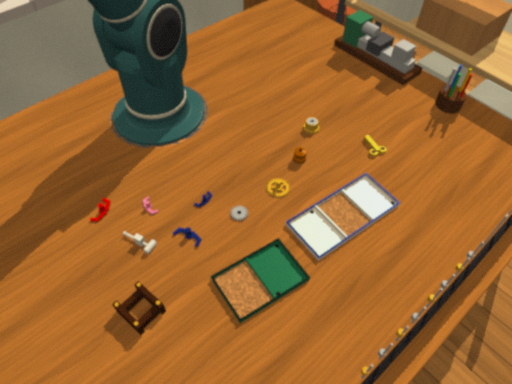

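View pics/side0.png

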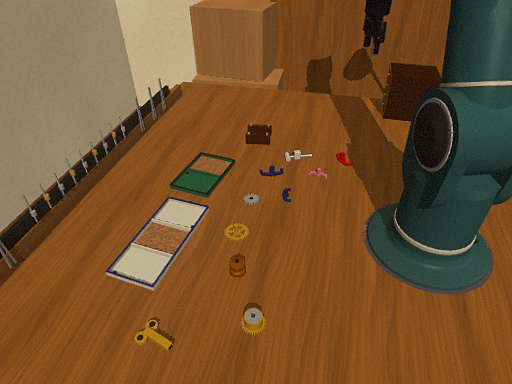

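Anchor candidates in the scene view: red (101,210), pink (150,205), small blue (203,199), and large blue (187,236). The dark blue at (187,236) fits, since it looks like the bigger of the two blues. I'll confirm it in a crop.

```bash
python3 - <<'E'
from h import *
a=cv2.imread('pics/scene0.png'); 
cv2.imwrite('pics/c1.png',cv2.resize(a[185:265,80:240],None,fx=5,fy=5,interpolation=cv2.INTER_CUBIC))
cv2.imwrite('pics/c2.png',cv2.resize(a[110:220,260:400],None,fx=5,fy=5,interpolation=cv2.INTER_CUBIC))
A=onz('scene',(174,232),.003);B=onz('scene',(200,243),.003);print('big',np.linalg.norm(A-B))
A=onz('scene',(195,206),.003);B=onz('scene',(211,192),.003);print('small',np.linalg.norm(A-B))
for n,uv,z in [('anchor',(188,236),.015),('wheel',(278,188),.003),('barrel',(312,122),.026),('hammer',(138,238),.015),('key',(372,143),.007),('ratchet',(239,213),.003),('pot',(300,155),.02),('stand',(139,307),.02)]: print(n,onz('scene',uv,z).round(3))
for uv in [(366,176),(398,207),(320,258),(287,222)]: print('white',onz('scene',uv,.012).round(4))
for uv in [(278,241),(309,278),(240,320),(211,280)]: print('green',onz('scene',uv,.012).round(4))
E
```

```text
big 0.07000678506037536
small 0.057352391556914295
anchor [ 0.417 -0.193  0.015]
wheel [0.444 0.068 0.003]
barrel [0.345 0.294 0.026]
hammer [ 0.346 -0.283  0.015]
key [0.502 0.377 0.007]
ratchet [ 0.438 -0.057  0.003]
pot [0.41 0.18 0.02]
stand [ 0.493 -0.372  0.02 ]
white [0.5699 0.2637 0.012 ]
white [0.6864 0.2454 0.012 ]
white [ 0.6558 -0.0044  0.012 ]
white [0.5374 0.0077 0.012 ]
green [ 0.5615 -0.0446  0.012 ]
green [ 0.6738 -0.0585  0.012 ]
green [ 0.6468 -0.2316  0.012 ]
green [ 0.5379 -0.2208  0.012 ]
```

View pics/c1.png

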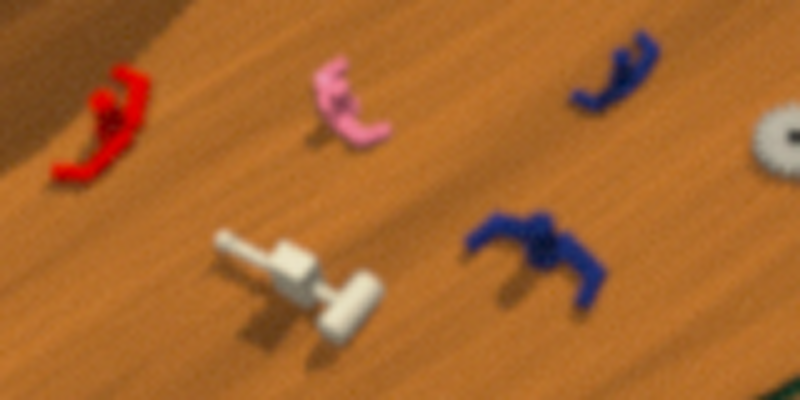

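View pics/c2.png

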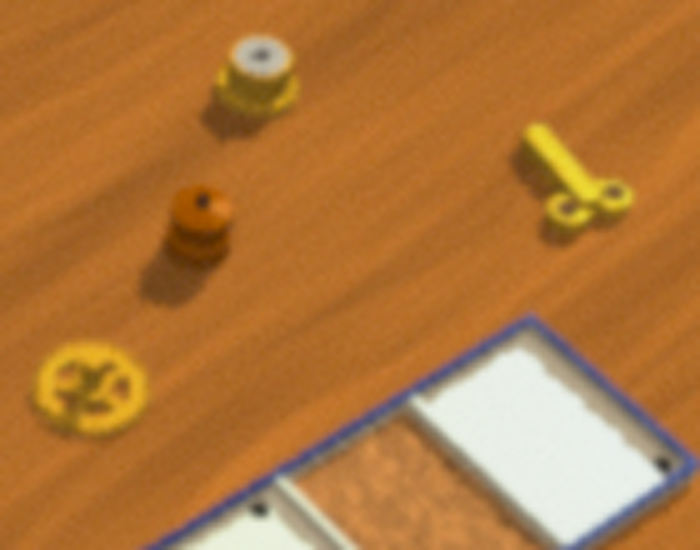

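The crop confirms it: the big blue anchor is at (187,236), 70 mm long, against 57 mm for the small blue at (203,199). I'll enlarge the side view to triangulate positions.

```bash
python3 - <<'E'
from h import *
a=cv2.imread('pics/side0.png')
A=cv2.resize(a[140:245,215:325],None,fx=5,fy=5,interpolation=cv2.INTER_CUBIC)
B=cv2.resize(a[300:360,125:275],None,fx=5,fy=5,interpolation=cv2.INTER_CUBIC)
C=np.zeros((600,800,3),np.uint8); C[:525,:550]=A; cv2.imwrite('pics/c3.png',C[:525,:550]); cv2.imwrite('pics/c4.png',B)
E
```

```text
(no output)
```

View pics/c3.png

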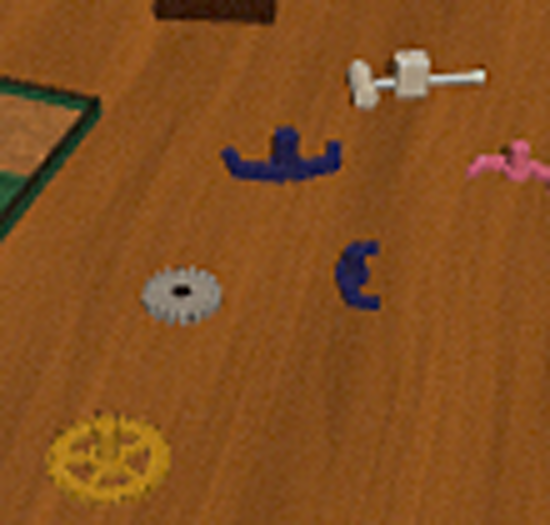

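View pics/c4.png

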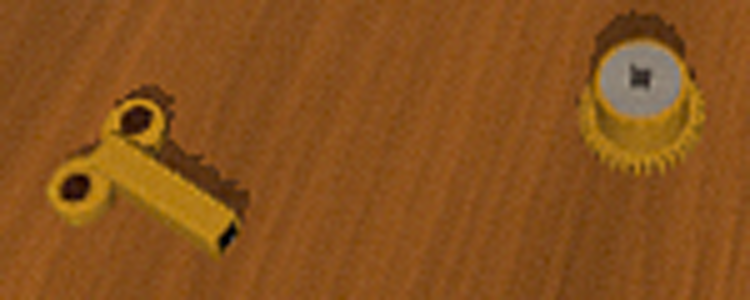

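```bash
python3 - <<'E'
from h import *
P={'ham_block':((139.2,236),(297.4,151.9),.026),'ham_head':((150,246.4),(287.6,156.8),.008),'ham_tail':((124.4,232.6),(311,155.2),.008),
'anc_hub':((188.6,229.4),(272.4,166.4),.026),'ancL':((174.8,234),(282,171),.004),'ancR':((197,245),(261,171.6),.004),
'wheel':((278.4,187.6),(236.8,232),.004),'pipe':((279,184.4),(236.4,223.8),.026),'barrel':((312,121.2),(253.2,315.6),.026),
'key_end':((367.6,136.6),(170,345.6),.014),'key_wing':((378,149),(147.4,330.4),.014),}
for k,(a,b,z) in P.items():
    p,q=onz('scene',a,z),onz('side',b,z)
    o1,d1=ray('scene',a);o2,d2=ray('side',b)
    s=np.linalg.lstsq(np.c_[d1,-d2],o2-o1,rcond=None)[0]; t=(o1+d1*s[0]+o2+d2*s[1])/2
    print(k,(p*1e3).round(),(q*1e3).round(),(t*1e3).round())
for uv in [(170,193),(235,154),(205,194)]: print(onz('side',uv,.012).round(3))
print('side white',[onz('side',u,.012).round(3) for u in [(168,198),(209,202),(155,287),(108,273)]])
E
```

```text
ham_block [ 350. -280.   26.] [ 347. -277.   26.] [ 348. -280.   23.]
ham_head [ 379. -273.    8.] [ 375. -271.    8.] [ 376. -273.    6.]
ham_tail [ 308. -298.    8.] [ 306. -296.    8.] [ 306. -298.    6.]
anc_hub [ 410. -185.   26.] [ 406. -184.   26.] [ 407. -185.   24.]
ancL [ 386. -210.    4.] [ 379. -198.    4.] [ 381. -208.   -3.]
ancR [ 444. -189.    4.] [ 439. -181.    4.] [ 441. -187.   -1.]
wheel [444.  69.   4.] [439.  74.   4.] [441.  71.   0.]
pipe [449.  64.  26.] [440.  69.  26.] [444.  66.  21.]
barrel [343. 296.  26.] [341. 298.  26.] [342. 297.  25.]
key_end [481. 380.  14.] [472. 384.  14.] [476. 383.   9.]
key_wing [530. 364.  14.] [525. 367.  14.] [528. 366.  11.]
[ 0.654 -0.019  0.012]
[ 0.537 -0.244  0.012]
[ 0.56  -0.036  0.012]
side white [array([0.65 , 0.002, 0.012]), array([ 0.538, -0.007,  0.012]), array([0.556, 0.273, 0.012]), array([0.671, 0.265, 0.012])]
```

Emit:
{"fn": "drive_tool", "kwargs": {"increments": [177,322,-90,0,0,3.8,0,177,322,-90,0,0,3.8,0,177,322,-90,0,0,3.8,0,177,322,-90,0,0,3.8,0,177,322,-90,0,0,3.8,0], "newtons": 40}}

```text
t: 0.6
position: [0.2888, -0.3863, 0.1429]
tool_rot: [0.985, 0.171, -0.0, -0.0]
force: [2.2, -0.3, 0.2]
grip_width: 0.0429
gripper_force: 0.0
```

Emit:
{"fn": "drive_tool", "kwargs": {"increments": [59,108,-33,0,0,0,0,59,108,-33,0,0,0,0,59,108,-33,0,0,0,0,59,108,-33,0,0,0,0,59,108,-33,0,0,0,0]}}

```text
t: 1.1
position: [0.3473, -0.2801, 0.1103]
tool_rot: [0.985, 0.172, -0.0, -0.0]
force: [0.4, -0.0, 0.3]
grip_width: 0.043
gripper_force: 0.0
```

```bash
cat >> h.py <<'E'
from scipy.spatial.transform import Rotation as Rn
def wonz(uv,z,ob=None):
    ob=ob or monitor.get_obs(); c=eyes.camera_model('wrist');K=np.array(c['intrinsics']);H=np.array(c['hand_eye'])
    p=cv2.undistortPoints(np.array([[uv]],float),K,np.array([c['k1'],0,0,0.]))[0,0]
    R=Rn.from_quat(ob['tool_rot']).as_matrix(); d=R@H[:3,:3]@np.array([p[0],-p[1],-1]); o=np.array(ob['position'])+R@H[:3,3]
    return o+d*(z-o[2])/d[2]
E
python3 -c "
from h import *
o=monitor.get_obs();print(o['position'],o['joints'].round(2));snap('wrist','w1.png')"
```

```text
[ 0.34732255 -0.28009311  0.11030607] [ 0.8   0.23 -0.21  2.12  0.07  0.79 -0.68]
```

View pics/w1.png

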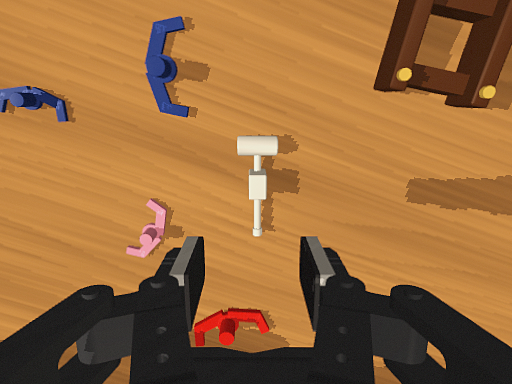

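The wrist view shows the hammer block at (257,183), aligned with the jaws. The big anchor's hub is at (163,68), and it is clearly larger than the small blue at (25,98).

```bash
python3 -c "
from h import *
for n,uv,z in [('block',(257.5,180),.026),('head',(257,146),.008),('tail',(257,232),.008),('anc',(163,68),.026),('tip',(187,112),.004),('tip',(182,24),.004)]: print(n,(wonz(uv,z)*1e3).round(1))"
```

```text
block [ 356.3 -281.1   26. ]
head [ 378.4 -273.     8. ]
tail [ 309.4 -298.     8. ]
anc [ 409.5 -191.5   26. ]
tip [ 384.5 -212.3    4. ]
tip [ 443.3 -190.9    4. ]
```

Emit:
{"fn": "drive_tool", "kwargs": {"increments": [4,-2.5,-50,0,0,0,0,4,-2.5,-92,0,0,0,0,4,-2.5,-92,0,0,0,0,4,-2.5,-92,0,0,0,-1,4,-2.5,-92,0,0,0,-1]}}

```text
t: 1.65
position: [0.3521, -0.2839, 0.0204]
tool_rot: [0.985, 0.171, 0.001, 0.001]
force: [0.2, -0.6, 0.5]
grip_width: 0.0142
gripper_force: 0.0
```

Emit:
{"fn": "drive_tool", "kwargs": {"increments": [0,0,0,0,0,0,-1,0,0,0,0,0,0,-1,0,0,0,0,0,0,-1]}}

```text
t: 1.95
position: [0.3517, -0.2831, 0.0192]
tool_rot: [0.985, 0.171, 0.0, 0.001]
force: [-0.7, 0.3, -0.1]
grip_width: -0.0002
gripper_force: 0.0
```

```bash
python3 -c "
from h import *
o=monitor.get_obs();print(o['position'],o['grip_width'],o['gripper_force']);snap('wrist','w2.png')"
```

```text
[ 0.35170709 -0.28309484  0.01920323] -0.00024522428219499187 0.0
```

View pics/w2.png

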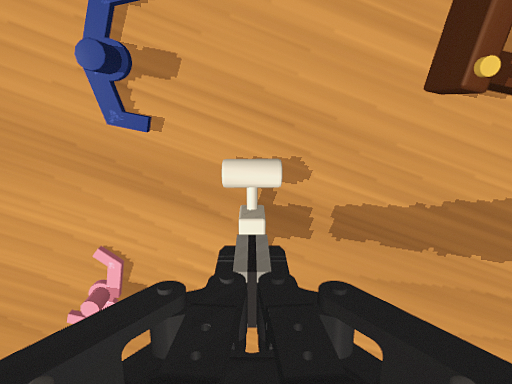

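```bash
python3 -c "
from h import *
for n,uv,z in [('block front bottom edge?',(252,213),.026),('blocknear',(252,220),.026),('head',(251,173),.008),('headL',(223,173),.008),('headR',(281,173),.008),('anc',(90,53),.026)]: print(n,(wonz(uv,z)*1e3).round(1))"
```

```text
block front bottom edge? [ 363.5 -277.6   26. ]
blocknear [ 359.9 -278.9   26. ]
head [ 379.1 -271.5    8. ]
headL [ 374.  -257.2    8. ]
headR [ 384.5 -286.8    8. ]
anc [ 409.5 -185.2   26. ]
```

```bash
python3 -c "
from h import *
c=eyes.camera_model('wrist');K=np.array(c['intrinsics']);H=np.linalg.inv(np.array(c['hand_eye']))
for x in(-11,0,11):
  for z in(-8,0,11,):
    p=H@[x/1e3,0,z/1e3,1]; s=np.array([p[0],-p[1]])/-p[2]; s=s*(1+c['k1']*(s@s)); print(x,z,(K[:2,:2]@s+K[:2,2]).round())
for uv in [(252,227),(252,234),(252,220)]: print((wonz(uv,.026)*1e3).round(1))
im=cv2.imread('pics/w2.png')[150:300,200:310];cv2.imwrite('pics/w2c.png',cv2.resize(im,None,fx=4,fy=4,interpolation=2))
"
```

```text
-11 -8 [254. 257.]
-11 0 [254. 251.]
-11 11 [254. 243.]
0 -8 [254. 238.]
0 0 [254. 232.]
0 11 [254. 224.]
11 -8 [254. 217.]
11 0 [254. 212.]
11 11 [254. 206.]
[ 356.4 -280.2   26. ]
[ 352.8 -281.5   26. ]
[ 359.9 -278.9   26. ]
```

View pics/w2c.png

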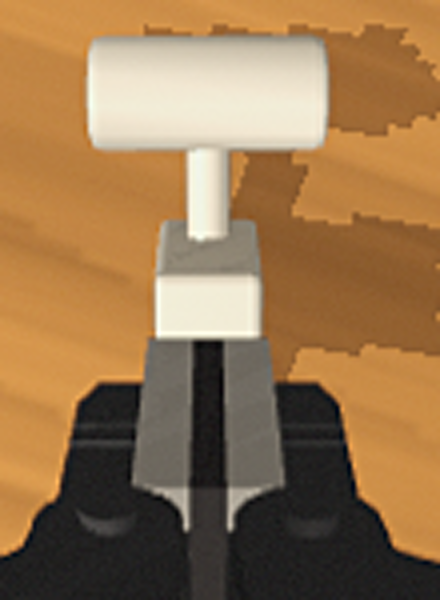

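```bash
cat >> h.py <<'E'
def proj(n,p):
    c=eyes.camera_model(n);E=np.array(c['extrinsics']);q=E@[*p,1]; s=np.array([q[0],-q[1]])/-q[2]; s=s*(1+c['k1']*(s@s)); K=np.array(c['intrinsics']); return K[:2,:2]@s+K[:2,2]
E
python3 -c "
from h import *
o=monitor.get_obs();p=o['position'];T=[]
for n,f in(('scene','s3.png'),('side','d3.png')):
    snap(n,f);im=cv2.imread('pics/'+f);u=proj(n,p);x,y=(u.astype(int)-[40,40])
    c=cv2.resize(im[y:y+80,x:x+80],None,fx=5,fy=5,interpolation=2)
    for dz in(-.011,0): 
        v=(proj(n,p+[0,0,dz])-[x,y])*5+2; cv2.circle(c,tuple(int(i) for i in v),3,(0,255,0),-1)
    print(n,x,y);T.append(c)
cv2.imwrite('pics/m3.png',np.hstack(T))
"
```

```text
scene 99 198
side 256 112
```

View pics/m3.png

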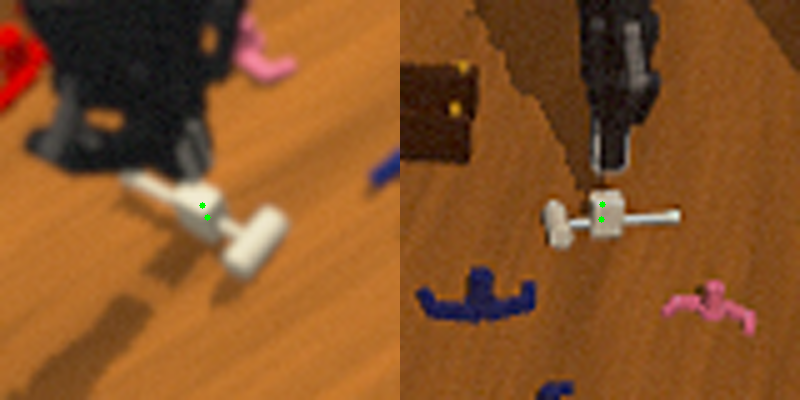

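The picture shows the fingers closed above the block: tips at side crop row 172, block top at 192. The jaw tips are really about 30 mm higher than stated, while x and y are right. I'll triangulate the tip.

```bash
python3 -c "
from h import *
a,b=(138,233.6),(297.6,146.4)
o1,d1=ray('scene',a);o2,d2=ray('side',b)
s=np.linalg.lstsq(np.c_[d1,-d2],o2-o1,rcond=None)[0]; print(o1+d1*s[0],o2+d2*s[1]);print(monitor.get_obs()['force'])"
```

```text
[ 0.35216718 -0.28129834  0.03918156] [ 0.34830167 -0.28314722  0.04147762]
[ 0.0201771   0.33744751 -0.48292169]
```

Emit:
{"fn": "drive_tool", "kwargs": {"increments": [0,0,0,0,0,0,0,0,0,0,0,0,0,0,0,0,0,0,0,0,0]}}

```text
t: 2.4
position: [0.3514, -0.2827, 0.0183]
tool_rot: [0.985, 0.171, -0.0, -0.0]
force: [0.1, -0.3, 0.3]
grip_width: 0.0423
gripper_force: 0.0
```

Emit:
{"fn": "drive_tool", "kwargs": {"increments": [0,0,-20,0,0,0,0,0,0,-32,0,0,0,0,0,0,-32,0,0,0,-1,0,0,-32,0,0,0,-1,0,0,-32,0,0,0,-1]}}

```text
t: 2.9
position: [0.3516, -0.2829, -0.0131]
tool_rot: [0.985, 0.171, 0.0, 0.0]
force: [0.5, -0.3, -0.8]
grip_width: 0.0128
gripper_force: 41.6
```

Emit:
{"fn": "drive_tool", "kwargs": {"increments": [0,0,0,0,0,0,-1,0,0,0,0,0,0,-1]}}

```text
t: 3.1
position: [0.3515, -0.2829, -0.0133]
tool_rot: [0.985, 0.171, 0.0, 0.0]
force: [-0.6, -0.4, -1.1]
grip_width: 0.0125
gripper_force: 41.6
```

Emit:
{"fn": "drive_tool", "kwargs": {"increments": [0,0,45,0,0,0,-1,250,326,80,0,0,-27,-1,250,326,80,0,0,-27,-1,250,326,80,0,0,-27,-1,250,326,80,0,0,-27,-1]}}

```text
t: 3.6
position: [0.462, -0.1395, 0.0472]
tool_rot: [0.998, -0.067, 0.0, 0.0]
force: [0.6, -1.6, -0.3]
grip_width: 0.0124
gripper_force: 41.6
```

Emit:
{"fn": "drive_tool", "kwargs": {"increments": [139,182,19,0,0,0,-1,139,182,19,0,0,0,-1,139,182,19,0,0,0,-1,139,182,19,0,0,0,-1,139,182,19,0,0,0,-1]}}

```text
t: 4.1
position: [0.6021, 0.0457, 0.0663]
tool_rot: [0.998, -0.062, 0.001, -0.001]
force: [-0.7, -0.7, -1.7]
grip_width: 0.0121
gripper_force: 41.6
```

Emit:
{"fn": "drive_tool", "kwargs": {"increments": [0,0,0,0,0,0,-1]}}

```text
t: 4.2
position: [0.6022, 0.0465, 0.0661]
tool_rot: [0.998, -0.061, 0.001, -0.001]
force: [-0.6, -0.2, -1.6]
grip_width: 0.0128
gripper_force: 41.6
```

Emit:
{"fn": "drive_tool", "kwargs": {"increments": [-2,-3,-45,0,0,0,-1,-2,-3,-65,0,0,0,-1,-2,-3,-75,0,0,0,-1,-2,-3,-76,0,0,0,-1,-2,-3,-76,0,0,0,-1]}}

```text
t: 4.7
position: [0.5987, 0.0384, -0.0098]
tool_rot: [0.998, -0.064, 0.0, -0.0]
force: [0.1, 0.4, -0.8]
grip_width: 0.0127
gripper_force: 43.2
```

Emit:
{"fn": "drive_tool", "kwargs": {"increments": [0,0,0,0,0,0,-0.3,0,0,0,0,0,0,-0.3,0,0,0,0,0,0,-0.3,0,0,40,0,0,0,-0.3,0,0,80,0,0,0,-0.3]}}

```text
t: 5.2
position: [0.5976, 0.0387, 0.0701]
tool_rot: [0.998, -0.063, -0.001, 0.0]
force: [0.7, 0.2, 0.1]
grip_width: 0.0298
gripper_force: 0.0
```

Emit:
{"fn": "drive_tool", "kwargs": {"increments": [-189,-226,0,0,0,27,0,-189,-226,0,0,0,27,0,-189,-226,0,0,0,27,0,-189,-226,0,0,0,27,0,-189,-226,0,0,0,27,0]}}

```text
t: 5.7
position: [0.4376, -0.1535, 0.0701]
tool_rot: [0.985, 0.172, 0.0, 0.0]
force: [1.7, -0.9, 0.2]
grip_width: 0.0428
gripper_force: 0.0
```

Emit:
{"fn": "drive_tool", "kwargs": {"increments": [-29,-34,0,0,0,0,0,-29,-34,0,0,0,0,0,-29,-34,0,0,0,0,0]}}

```text
t: 6.0
position: [0.4097, -0.1869, 0.0701]
tool_rot: [0.985, 0.17, 0.0, 0.0]
force: [0.9, 0.8, 0.4]
grip_width: 0.0424
gripper_force: 0.0
```

Emit:
{"fn": "drive_tool", "kwargs": {"increments": [0,0,-50,0,0,0,0,0,0,-75,0,0,0,0,0,0,-81,0,0,0,0,0,0,-81,0,0,0,-1,0,0,-81,0,0,0,-1]}}

```text
t: 6.5
position: [0.4109, -0.1859, -0.0102]
tool_rot: [0.985, 0.172, 0.001, 0.0]
force: [0.2, 1.0, 1.7]
grip_width: 0.0141
gripper_force: 0.9
```

Emit:
{"fn": "drive_tool", "kwargs": {"increments": [0,0,0,0,0,0,-1,0,0,0,0,0,0,-1,0,0,0,0,0,0,-1]}}

```text
t: 6.8
position: [0.4108, -0.1863, -0.0102]
tool_rot: [0.985, 0.171, 0.001, 0.001]
force: [0.3, 1.8, 10.3]
grip_width: 0.0112
gripper_force: 40.0
```

Emit:
{"fn": "drive_tool", "kwargs": {"increments": [0,0,45,0,0,0,-1,197,94,80,0,0,-27,-1,197,94,80,0,0,-27,-1,197,94,80,0,0,-27,-1,197,94,80,0,0,-27,-1]}}

```text
t: 7.3
position: [0.59, -0.1, 0.0667]
tool_rot: [0.998, -0.066, 0.001, 0.0]
force: [0.2, -1.2, -0.6]
grip_width: 0.0111
gripper_force: 39.1
```

Emit:
{"fn": "drive_tool", "kwargs": {"increments": [25,12,4,0,0,0,-1,25,12,4,0,0,0,-1,25,12,4,0,0,0,-1]}}

```text
t: 7.6
position: [0.613, -0.0889, 0.0695]
tool_rot: [0.998, -0.063, -0.0, -0.0]
force: [-0.7, -0.8, -1.0]
grip_width: 0.0112
gripper_force: 39.1
```

Emit:
{"fn": "drive_tool", "kwargs": {"increments": [-5,-3,-45,0,0,0,-1,-5,-3,-65,0,0,0,-1,-5,-3,-75,0,0,0,-1,-5,-3,-76,0,0,0,-1,-5,-3,-76,0,0,0,-1]}}

```text
t: 8.1
position: [0.6084, -0.0924, -0.0057]
tool_rot: [0.998, -0.064, 0.0, 0.0]
force: [0.9, -0.1, 0.8]
grip_width: 0.0113
gripper_force: 43.8
```

Emit:
{"fn": "drive_tool", "kwargs": {"increments": [0,0,0,0,0,0,-0.3,0,0,0,0,0,0,-0.3,0,0,0,0,0,0,-0.3,0,0,40,0,0,0,-0.3,0,0,80,0,0,0,-0.3]}}

```text
t: 8.6
position: [0.6074, -0.0919, 0.0739]
tool_rot: [0.998, -0.063, -0.001, -0.0]
force: [0.6, 0.2, 0.2]
grip_width: 0.0298
gripper_force: 0.0
```

Emit:
{"fn": "drive_tool", "kwargs": {"increments": [-164,161,0,0,0,0,0,-164,161,0,0,0,0,0,-164,161,0,0,0,0,0,-164,161,0,0,0,0,0,-164,161,0,0,0,0,0]}}

```text
t: 9.1
position: [0.4416, 0.071, 0.0737]
tool_rot: [0.998, -0.062, -0.0, -0.0]
force: [0.4, 0.5, 0.4]
grip_width: 0.0427
gripper_force: 0.0
```

```bash
python3 -c "
from h import *
o=monitor.get_obs();print(o['position']);im=np.asarray(snap('wrist','w5.png'));
h=cv2.cvtColor(im,cv2.COLOR_RGB2HSV);m=cv2.inRange(h,(20,150,90),(32,255,255));n,l,s,c=cv2.connectedComponentsWithStats(m)
for i in range(1,n):
  if s[i,4]>200: print(s[i],c[i],(wonz(c[i],.004,o)*1e3).round())
cs=[proj('scene',(0,0,0))]"
```

```text
[0.44162692 0.07100469 0.07369168]
[ 212  153   83   80 3388] [253.10596222 192.58530106] [444.  71.   4.]
```

View pics/w5.png

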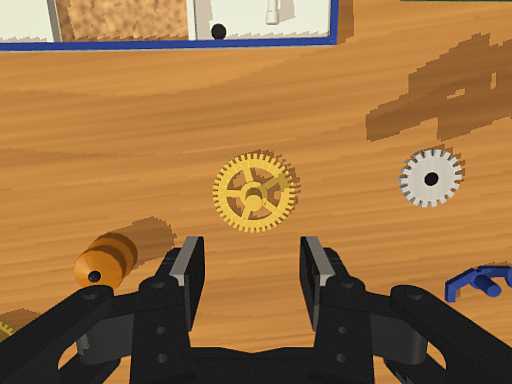

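The wrist view puts the wheel at (253,192), which is (444,71) mm, nearly centred under the jaws.

Emit:
{"fn": "drive_tool", "kwargs": {"increments": [1,1,-50,0,0,0,0,1,1,-80,0,0,0,0,1,1,-86,0,0,0,0,1,1,-86,0,0,0,-1,1,1,-86,0,0,0,-1]}}

```text
t: 9.65
position: [0.446, 0.07, -0.0114]
tool_rot: [0.998, -0.064, 0.001, -0.0]
force: [0.6, -0.5, -0.9]
grip_width: 0.0142
gripper_force: 0.0
```

Emit:
{"fn": "drive_tool", "kwargs": {"increments": [0,0,0,0,0,0,-1,0,0,0,0,0,0,-1,0,0,0,0,0,0,-1]}}

```text
t: 9.95
position: [0.4461, 0.07, -0.0113]
tool_rot: [0.998, -0.064, 0.001, -0.0]
force: [-1.1, -0.8, 10.1]
grip_width: 0.0092
gripper_force: 39.5
```

Emit:
{"fn": "drive_tool", "kwargs": {"increments": [0,0,45,0,0,0,-1,150,-250,80,0,0,0,-1,150,-250,80,0,0,0,-1,150,-250,80,0,0,0,-1,150,-250,80,0,0,0,-1]}}

```text
t: 10.45
position: [0.5484, -0.1025, 0.0579]
tool_rot: [0.998, -0.064, 0.001, 0.0]
force: [0.9, -0.2, -0.3]
grip_width: 0.0097
gripper_force: 39.1
```

Emit:
{"fn": "drive_tool", "kwargs": {"increments": [50,-83,15,0,0,0,-1,50,-83,15,0,0,0,-1,50,-83,15,0,0,0,-1,50,-83,15,0,0,0,-1]}}

```text
t: 10.85
position: [0.5975, -0.1844, 0.0719]
tool_rot: [0.998, -0.064, 0.0, 0.0]
force: [-0.5, 1.2, -1.3]
grip_width: 0.009
gripper_force: 39.1
```

Emit:
{"fn": "drive_tool", "kwargs": {"increments": [-1,3,-45,0,0,0,-1,-1,3,-68,0,0,0,-1,-1,3,-78,0,0,0,-1,-1,3,-79,0,0,0,-1,-1,3,-79,0,0,0,-1]}}

```text
t: 11.35
position: [0.5969, -0.1801, -0.0066]
tool_rot: [0.998, -0.063, 0.001, 0.0]
force: [1.4, 1.2, 0.2]
grip_width: 0.0091
gripper_force: 43.5
```

Emit:
{"fn": "drive_tool", "kwargs": {"increments": [0,0,0,0,0,0,-0.3,0,0,0,0,0,0,-0.3,0,0,0,0,0,0,-0.3,0,0,40,0,0,0,-0.3,0,0,80,0,0,0,-0.3]}}

```text
t: 11.85
position: [0.5956, -0.1801, 0.0727]
tool_rot: [0.998, -0.064, -0.001, -0.0]
force: [1.3, 0.1, 1.3]
grip_width: 0.0299
gripper_force: 0.0
```

Emit:
{"fn": "drive_tool", "kwargs": {"increments": [-90,553,20,0,0,-10.5,0,-90,553,20,0,0,-10.5,0,-90,553,20,0,0,-10.5,0,-90,553,20,0,0,-10.5,0,-90,553,20,0,0,-10.5,0]}}

```text
t: 12.35
position: [0.5557, 0.0681, 0.0817]
tool_rot: [0.988, -0.155, 0.0, -0.0]
force: [0.8, -0.3, -0.0]
grip_width: 0.0425
gripper_force: 0.0
```

Emit:
{"fn": "drive_tool", "kwargs": {"increments": [-50,306,11,0,0,0,0,-50,306,11,0,0,0,0,-50,306,11,0,0,0,0,-50,306,11,0,0,0,0,-50,306,11,0,0,0,0]}}

```text
t: 12.85
position: [0.5154, 0.3148, 0.0906]
tool_rot: [0.988, -0.155, 0.0, -0.0]
force: [1.4, -0.3, 0.5]
grip_width: 0.043
gripper_force: 0.0
```

Emit:
{"fn": "drive_tool", "kwargs": {"increments": [-10,58,2,0,0,0,0,-10,58,2,0,0,0,0,-10,58,2,0,0,0,0]}}

```text
t: 13.15
position: [0.5048, 0.3729, 0.0921]
tool_rot: [0.988, -0.153, -0.0, -0.0]
force: [0.6, -1.4, 0.2]
grip_width: 0.0429
gripper_force: 0.0
```

```bash
python3 -c "
from h import *
o=monitor.get_obs();print(o['position']);im=np.asarray(snap('wrist','w6.png'));
h=cv2.cvtColor(im,cv2.COLOR_RGB2HSV);m=cv2.inRange(h,(20,150,90),(32,255,255));n,l,s,c=cv2.connectedComponentsWithStats(m)
for i in range(1,n):
  if s[i,4]>200: print(s[i],c[i],(wonz(c[i],.012,o)*1e3).round())
  if s[i,4]>200:
    (u,a,r)=cv2.minAreaRect(np.argwhere(l==i)[:,::-1].astype(np.float32)); print(u,a,r)"
```

```text
[0.50484138 0.37292429 0.09206728]
[ 218  139   69   92 2389] [251.57095019 175.59773964] [517. 371.  12.]
(252.0, 184.5) (91.0, 68.0) 90.0
```

View pics/w6.png

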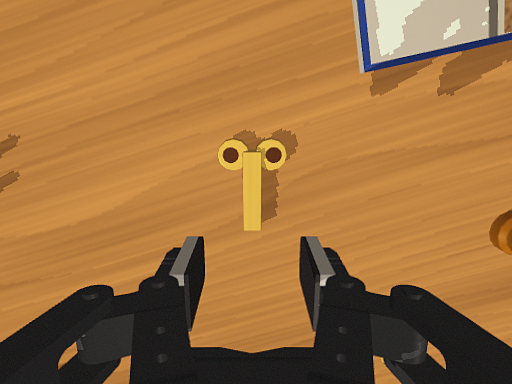

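Wrist view: the key shaft is aligned with the jaws, with its end at (252,230) and the wing end at (252,152).

```bash
python3 -c "
from h import *
for uv in [(252,230),(252,152)]: print((wonz(uv,.014)*1e3).round(1))"
```

```text
[477.  381.1  14. ]
[534.9 362.5  14. ]
```

Emit:
{"fn": "drive_tool", "kwargs": {"increments": [2,-1,-50,0,0,0,0,2,-1,-95,0,0,0,0,2,-1,-109,0,0,0,0,2,-1,-109,0,0,0,-1,2,-1,-109,0,0,0,-1]}}

```text
t: 13.7
position: [0.509, 0.3698, -0.0152]
tool_rot: [0.988, -0.155, 0.001, -0.001]
force: [1.3, 1.4, 0.5]
grip_width: 0.0144
gripper_force: 0.4
```

Emit:
{"fn": "drive_tool", "kwargs": {"increments": [0,0,0,0,0,0,-1,0,0,0,0,0,0,-1,0,0,0,0,0,0,-1]}}

```text
t: 14.0
position: [0.5089, 0.3704, -0.0152]
tool_rot: [0.988, -0.155, 0.001, -0.001]
force: [-0.0, -1.8, 10.5]
grip_width: 0.0108
gripper_force: 42.6
```

Emit:
{"fn": "drive_tool", "kwargs": {"increments": [0,0,45,0,0,0,-1,111,-153,80,0,0,10.5,-1,111,-153,80,0,0,10.5,-1,111,-153,80,0,0,10.5,-1,111,-153,80,0,0,10.5,-1]}}

```text
t: 14.5
position: [0.6207, 0.2141, 0.0647]
tool_rot: [0.998, -0.064, 0.001, -0.0]
force: [0.6, -0.0, -0.6]
grip_width: 0.0105
gripper_force: 39.0
```

Emit:
{"fn": "drive_tool", "kwargs": {"increments": [0,0,0,0,0,0,-1,0,0,0,0,0,0,-1]}}

```text
t: 14.7
position: [0.6195, 0.216, 0.0638]
tool_rot: [0.998, -0.064, 0.0, -0.0]
force: [-0.9, 1.1, -1.0]
grip_width: 0.0108
gripper_force: 39.0
```

Target z is −12, so down 76.

Emit:
{"fn": "drive_tool", "kwargs": {"increments": [0,1,-45,0,0,0,-1,0,1,-65,0,0,0,-1,0,1,-74,0,0,0,-1,0,1,-75,0,0,0,-1,0,1,-75,0,0,0,-1]}}

```text
t: 15.2
position: [0.6188, 0.2189, -0.0113]
tool_rot: [0.998, -0.063, 0.0, -0.0]
force: [-0.2, 0.7, -0.1]
grip_width: 0.0107
gripper_force: 62.0
```

Emit:
{"fn": "drive_tool", "kwargs": {"increments": [0,0,0,0,0,0,-0.3,0,0,0,0,0,0,-0.3,0,0,0,0,0,0,-0.3,0,0,40,0,0,0,-0.3,0,0,80,0,0,0,-0.3]}}

```text
t: 15.7
position: [0.6181, 0.2176, 0.0684]
tool_rot: [0.998, -0.063, -0.001, 0.0]
force: [0.5, 0.6, 1.2]
grip_width: 0.0298
gripper_force: 0.0
```

Emit:
{"fn": "drive_tool", "kwargs": {"increments": [-275,79,0,0,0,0,0.5,-275,79,0,0,0,0,0.5,-275,79,0,0,0,0,0.5,-275,79,0,0,0,0,0.5,-275,79,0,0,0,0,0.5]}}

```text
t: 16.2
position: [0.3768, 0.2871, 0.0684]
tool_rot: [0.998, -0.064, 0.0, -0.0]
force: [-0.4, 1.8, 0.2]
grip_width: 0.064
gripper_force: 0.0
```

Emit:
{"fn": "drive_tool", "kwargs": {"increments": [-35,10,0,0,0,0,0.5,-35,10,0,0,0,0,0.5,-35,10,0,0,0,0,0.5]}}

```text
t: 16.5
position: [0.3435, 0.2973, 0.0685]
tool_rot: [0.998, -0.063, 0.0, -0.0]
force: [0.9, -0.7, -0.9]
grip_width: 0.064
gripper_force: 0.0
```

```bash
python3 -c "
from h import *
o=monitor.get_obs();print(o['position']);im=np.asarray(snap('wrist','w7.png'));
h=cv2.cvtColor(im,cv2.COLOR_RGB2HSV);m=cv2.inRange(h,(20,150,70),(34,255,255));g=cv2.inRange(h,(0,0,110),(179,45,255));g[235:]=0
for q,z in((m,.004),(g,.026)):
 n,l,s,c=cv2.connectedComponentsWithStats(q)
 for i in range(1,n):
  if s[i,4]>300: print(s[i],c[i].round(),(wonz(c[i],z,o)*1e3).round())"
```

```text
[0.34349461 0.29725607 0.06848805]
[ 220  165   67   67 1416] [252. 191.] [348. 298.   4.]
[ 231  185   45   44 1434] [253. 206.] [344. 298.  26.]
```

Emit:
{"fn": "drive_tool", "kwargs": {"increments": [1,1,-50,0,0,0,0.5,1,1,-75,0,0,0,0.5,1,1,-81,0,0,0,0.5,1,1,-81,0,0,0,-1,1,1,-81,0,0,0,-1]}}

```text
t: 17.05
position: [0.3454, 0.2981, -0.012]
tool_rot: [0.998, -0.064, 0.0, -0.0]
force: [-0.4, -0.2, 1.6]
grip_width: 0.036
gripper_force: 0.9
```

Emit:
{"fn": "drive_tool", "kwargs": {"increments": [0,0,0,0,0,0,-1,0,0,0,0,0,0,-1], "newtons": 60}}

```text
t: 17.25
position: [0.3455, 0.2982, -0.0116]
tool_rot: [0.998, -0.064, 0.001, -0.001]
force: [-0.8, -2.1, 8.4]
grip_width: 0.033
gripper_force: 59.3
```

Emit:
{"fn": "drive_tool", "kwargs": {"increments": [0,0,48,0,0,0,-1,263,-168,85,0,0,0,-1,263,-168,85,0,0,0,-1,263,-168,85,0,0,0,-1,263,-168,85,0,0,0,-1]}}

```text
t: 17.75
position: [0.5141, 0.1895, 0.0604]
tool_rot: [0.998, -0.064, 0.001, -0.0]
force: [-0.5, 0.4, -1.5]
grip_width: 0.0331
gripper_force: 60.4
```

Emit:
{"fn": "drive_tool", "kwargs": {"increments": [95,-59,10,0,0,0,-1,95,-59,10,0,0,0,-1,95,-59,10,0,0,0,-1,95,-59,10,0,0,0,-1]}}

```text
t: 18.15
position: [0.6088, 0.1299, 0.0696]
tool_rot: [0.998, -0.065, 0.001, -0.0]
force: [-0.7, 1.4, -0.9]
grip_width: 0.0326
gripper_force: 60.4
```

Emit:
{"fn": "drive_tool", "kwargs": {"increments": [0,0,-45,0,0,0,-1,0,0,-68,0,0,0,-1,0,0,-76,0,0,0,-1,0,0,-77,0,0,0,-1,0,0,-77,0,0,0,-1]}}

```text
t: 18.65
position: [0.607, 0.1328, -0.0073]
tool_rot: [0.998, -0.063, 0.0, -0.0]
force: [-1.3, -0.2, -1.1]
grip_width: 0.033
gripper_force: 60.4
```

Emit:
{"fn": "drive_tool", "kwargs": {"increments": [0,0,0,0,0,0,0.15,0,0,0,0,0,0,0.15,0,0,0,0,0,0,0.15,0,0,45,0,0,0,0.15,0,0,90,0,0,0,0.15]}}

```text
t: 19.15
position: [0.6061, 0.1319, 0.0819]
tool_rot: [0.998, -0.063, -0.001, 0.0]
force: [1.0, 0.1, 0.6]
grip_width: 0.0492
gripper_force: 0.0
```

Emit:
{"fn": "drive_tool", "kwargs": {"increments": [-150,0,100,0,0,0,0.15,-150,0,100,0,0,0,0.15,-150,0,100,0,0,0,0.15,-150,0,100,0,0,0,0.15,-150,0,100,0,0,0,0.15]}}

```text
t: 19.65
position: [0.4556, 0.1324, 0.1842]
tool_rot: [0.998, -0.063, 0.002, -0.0]
force: [0.3, 0.1, -0.4]
grip_width: 0.0491
gripper_force: 0.0
```

```bash
python3 -c "
from h import *
snap('scene','s8.png');snap('side','d8.png')
a=cv2.imread('pics/s8.png')[165:325,200:410];b=cv2.imread('pics/d8.png')[145:290,100:260]
A=cv2.resize(a,(420,320),interpolation=2);B=cv2.resize(b,(353,320),interpolation=2)
cv2.imwrite('pics/m8.png',np.hstack([A,B]))"
```

```text
(no output)
```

View pics/m8.png

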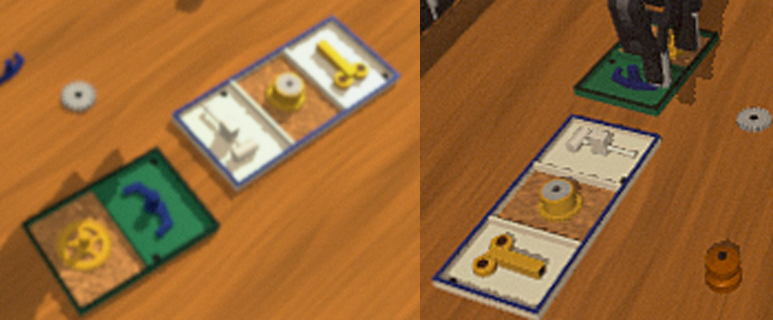

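The final view shows all five parts lying flat and well inside the right bays, and the ratchet and pot in place. I'm handing in.

```bash
python3 -c "
from h import *
print(close_job())"
```

```text
the job is handed in; nothing more can be done
None
```

I handed the job in at about 20 s: all five parts lie flat in their correct bays in the last picture, and nothing came near the ratchet wheel, oil pot or stand, but the hand-in returned no verdict.

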